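# Fit the battery pack under the flush sliding cover

## Robot

A 7-joint arm with a two-finger parallel gripper is mounted at the origin on the work surface. World frame = base frame: x ahead of the robot, y to its left, z up, the work surface at z = 0. Lengths are in m, angles in rad, forces in N, time in s.
With the tool pointing down it reaches from about 0.4 to 0.85 m from the base axis. Payload 4.5 kg.
Tool frame: the origin (TCP) lies on the centre line of the jaws, within the pads' length; the fingertips stand r.tcp_to_tips ahead of it and the grasp point (between the pads) lies 11 mm behind it (r.tcp_to_tips is the distance from the TCP to the fingertips, in m); y points along the fingers, x is the direction in which the jaws open and shut, and the axes are right-handed (so a half turn about y gives the same grasp; the last joint's range is limited). The gripper opens to 88 mm and grips with 3 to 60 N. Pads are 18 mm wide; open, the fingers measure 123 mm over their backs; the gripper's body (75 mm by 187 mm) begins 45 mm behind the grasp point.
Start: joints at [-1.134, 0.689, -0.195, 1.565, 0.157, 0.902, -0.215], TCP at [0.245, 0.575, 0.247] pointing down, gripper open.
Joint ranges: [-3.01, 3.01], [-0.46, 2.08], [-1.47, 1.51], [0.13, 2.56], [-1, 4.14], [0.04, 2.09], [-2.66, 2.66]. Speed limits (rad/s): [2.57, 2.57, 3.14, 3.14, 3.14, 3.14, 3.14].

## Interface

Orientations are given as a unit quaternion [x, y, z, w].
In Python, from plant import r gives the robot as it stands. The module is installed in compiled form; this text tells all that it offers.
- The arm moves only by the shell command python3 -m inch 'ROWS' [OPENING] [FORCE]. ROWS is text: rows parted by semicolons, each of 4 numbers parted by spaces: the shift along the tool's x, y, z in mm, then the turn about the tool's y in degrees. In form: x y z spin; .... A call has 1 to 10 rows; each row is the pose to reach, as a shift and turn from the pose commanded when the call began, along the tool's axes at that moment; what a row does not reach only later rows make up. A row lasts 1/10 s, in which the tool goes at most 50 mm and 8.59 degrees, less where a joint would pass 70% of its speed; a pose out of reach is approached as far as the arm can. A call with a gripper value outside its range is refused whole. OPENING is the gripper command: -1 is shut, 1 is fully open, values between are in proportion, set as the call begins (- or left out, the last holds). The fingers move at their own pace and stop on an object; FORCE is the grip in N (left out, the last holds). Time passes only in rows, so rows that repeat a pose let the fingers close. It gives the time, the measured TCP pose, the force and the opening at its end, in the units of the state.
- r.get_state(): the state, without advancing time (a new reading comes with each control period).
- r.snapshot(name): name is "side" or "top"; returns a dict with "frame" (384x512x3 uint8, red, green, blue), "intrinsics" (3x3 intrinsics, pixels), "R" (3x3) and "t" (3): a world point X has camera coordinates R X + t. Camera axes: x right, y down, z forward; pixel columns grow to the right and rows downward; lengths in m; the calibration is good to about 2 mm. A picture is of the moment at which its call begins. There is no depth.
- r.finish_job(): hands the job in, once; it reports no verdict.
Trained networks look in the newest picture that a camera, given by its name, has taken for a name from the list of things; names that differ only in an ending like _2 or _b are one class to them, and where a whole thing is asked for, a point or a joint stands for the part that bears it (a point fixed in the world has none). Each returns a list of dicts, best first, with "p" (0 to 1); they miss things now and then, are a little off and sometimes report something else, mostly with a low value. They report only what shows in the picture. A call takes as long as a camera call. They do not tell look-alikes from the thing itself.
- r.trace(camera, name): "region" (384x512 bool, what is visible of it) and "centre" ([row, column] in pixels, amid what is visible of it).
- r.tip_of(camera, name): "centre" ([row, column] in pixels: a listed point, or the origin of a listed thing).
The state is a dict: "clock": time; "q": joint angles; "qd": joint speeds; "joint_torque": joint torques, N m; "tool_pos": TCP position; "eef_rot": TCP orientation; "contact_force": force on the tool from outside, world axes, zero at the start; "moment": the same for the moment, N m; "opening": opening from 0.0 (shut) to 1.0 (fully open).
Only numpy, scipy, OpenCV 4.12 (cv2) and the standard library are available. Lean on these libraries where they do the work, as an engineer would, in place of code of your own. Each camera call takes 0.05 s, during which the arm holds its last target.

## Task

Fit the small upright battery pack into the black power unit: slide the unit's flush battery cover fully open by pressing on it, stand the pack in the locating pocket on the compartment floor and let go, then slide the cover fully shut again in the same way. The cover is thin plastic without a handle: press just firmly enough to drag it along, about 12 N and never 25 N or more. Leave everything else on the bench where it is.

Things in the scene. Friction and masses are not known exactly. Their poses are not given: they have to be found in the camera images.
- cover_top (a point): Centre of the top face of the sliding cover, moving with it: a smooth stiff grey plate without handle, 106 mm (own x) by 66 mm (own y), 4 mm thick, level with the unit's top to 0.5 mm. y points along the channel to the opening side, z up. Shut, no edge can be reached; it is dragged by a fingertip pressed on it and stays where left. Pressed, it gives only 1 mm per 20 N.
- cover (a joint): Travel of the cover in m: 0 = fully shut over the compartment, 0.060 = fully open against the far end of the channel. Starts 0 to 6 mm open. Dragging it takes about 4 N sideways: a press of 10 to 15 N carries it at 20 to 50 mm/s; with much less the finger slips.
- unit_top (a point): Centre of the top of the black power unit, 98 mm above the bench; case 160 mm (x) by 220 mm (y, along the channel to the opening side). The unit stands unevenly: it leans up to 1.6 degrees either way along the channel, so the cover's face rises or falls by up to 1.7 mm over its stroke and the press must be corrected on the way.
- bay_floor (a point): Centre of the compartment floor in the unit, 30 mm above the bench, 68 mm below the unit's top; the shut cover is centred above it. Same axes as the cover. Opening 94 mm (x) by 52 mm (y), straight walls. On the floor 8 mm high ribs leave a pocket 34 mm (x) by 46 mm (y), centred here, for the pack's foot; above the ribs 30 mm of finger room on both x sides.
- pack_mid (a point): Centre (30 mm up) of the battery pack: white block standing upright, 28 mm (x) by 40 mm (y) by 60 mm high, about 0.14 kg, grey band, brass strip on top. Grip its upper half across the 28 mm. It goes upright in the pocket, its x along the compartment's x (either way round), centre then 30 mm above that floor and top just under the cover; left on the ribs it would block the cover.
- brick: white plastic power brick 60 x 110 x 34 mm, lying; bystander; origin at its underside
- tape: roll of white paper tape lying flat, 100 mm across with a 76 mm hole, 24 mm high; bystander; origin at its underside
- phone: black phone 150 x 72 x 9 mm lying flat; bystander; origin at its underside
- driver: screwdriver lying on the bench; bystander
- cup: white ceramic cup, 76 mm across, 100 mm high; bystander; origin at its underside
- jar: clear jar with white cap, 54 mm across, 75 mm high; bystander; origin at its underside
There are look-alikes about, which are no part of the job. What is shaped like the part that bears pack_mid but pink is not meant.

How it is judged:
By the outcome, as a careful person would: the job done as asked, in the order asked, and still so for the second after the job is handed in, with the robot touching nothing.
It also fails if it takes over 70 s, if anything falls off the work surface, if the arm or the gripper's body presses on something with over 40 N, if the wrist force passes 120 N, or if a joint passes its speed limit or range.

## Working session

There is one attempt and no reset: what is moved stays moved. The work goes in short steps, Python scripts to look and compute and a shell command to move; the robot and the scene stay as the last step left them, time stands still between calls to the robot, and variables do not carry over. Pictures are saved under pics/ and viewed, and the job is handed in when it is done.

```bash
mkdir -p pics
python3 - <<'E'
from plant import r
import cv2
s=r.get_state()
for k,v in s.items(): print(k,v)
print(r.tcp_to_tips)
for c in("side","top"):
    d=r.snapshot(c); cv2.imwrite(f"pics/{c}0.png",d["frame"][:,:,::-1]); print(c,d["intrinsics"],d["R"],d["t"])
    for n in("cover_top","unit_top","bay_floor","pack_mid"):
        print(n,[(round(o["p"],2),[round(float(x),1) for x in o["centre"]]) for o in r.tip_of(c,n)],[(round(o["p"],2),[round(float(x),1) for x in o["centre"]],int(o["region"].sum())) for o in r.trace(c,n)] if n!="bay_floor" else "")
E
```

```text
clock 0.0
q [-1.1341663   0.68996838 -0.19448351  1.56637876  0.15730608  0.90247624
 -0.21510332]
qd [-1.53226608e-03 -1.92272758e-03 -4.99466417e-04  5.40154303e-05
  4.66202848e-04  1.48863456e-03 -2.81799112e-04]
joint_torque [ 3.19193930e-05 -5.27564764e+01 -1.26623165e+00 -1.53425056e+01
 -5.24732319e-02  6.79138771e-03  1.69581890e-04]
tool_pos [0.24482926 0.5743671  0.24590973]
eef_rot [ 0.59031115  0.38937332 -0.39039359 -0.58950318]
contact_force [-0.00477533 -0.74591482 -0.44840321]
moment [-0.0062952   0.00279825  0.00614716]
opening 1.0012983239733504
0.008
side [[363.20141884   0.         260.473019  ]
 [  0.         363.20141884 191.99182305]
 [  0.           0.           1.        ]] [[ 0.93686464 -0.34885549  0.02417604]
 [-0.15473355 -0.47555543 -0.8659703 ]
 [ 0.31359554  0.80755611 -0.49951072]] [-0.52206258  0.17029402  0.9074123 ]
cover_top [(0.67, [187.9, 253.9])] [(0.96, [187.4, 252.3], 328)]
unit_top [(0.83, [179.7, 251.4])] [(0.74, [196.7, 254.6], 3643)]
bay_floor [] 
pack_mid [(0.95, [294.0, 273.1]), (0.88, [283.4, 305.8]), (0.56, [320.8, 285.9])] [(0.75, [282.6, 306.6], 535), (0.68, [296.5, 273.0], 468), (0.62, [324.0, 288.1], 741)]
top [[492.90181721   0.         252.48642609]
 [  0.         492.90181721 179.95268933]
 [  0.           0.           1.        ]] [[ 0.02393577 -0.9997103   0.00252804]
 [-0.97822211 -0.02394266 -0.20617528]
 [ 0.20617608  0.00246198 -0.97851181]] [-0.01192603  0.5641545   1.66001552]
cover_top [(0.65, [180.9, 241.8]), (0.31, [132.3, 219.3])] [(0.91, [182.7, 241.3], 588)]
unit_top [(0.82, [180.3, 235.0])] [(0.76, [182.3, 236.8], 3154)]
bay_floor [(0.25, [205.9, 290.2])] 
pack_mid [(0.72, [209.3, 341.4]), (0.65, [212.4, 369.0]), (0.42, [187.1, 339.4])] [(0.46, [215.5, 368.7], 148), (0.42, [186.3, 342.4], 125), (0.41, [211.7, 341.3], 128)]
```

View pictures.

Run:
```python
import cv2
a=cv2.imread("pics/side0.png");b=cv2.imread("pics/top0.png")
cv2.imwrite("pics/s1.png",cv2.resize(a[130:360,150:400],None,fx=2.6*1.2,fy=2.6*.98*1.2,interpolation=cv2.INTER_CUBIC)[:600,:800]) 
cv2.imwrite("pics/s2.png",cv2.resize(b[100:270,170:400],None,fx=3.4,fy=3.4,interpolation=cv2.INTER_CUBIC))
```

```text
(no output)
```

View pics/side0.png

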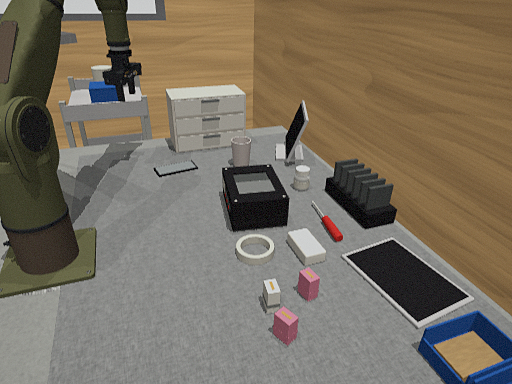

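View pics/top0.png

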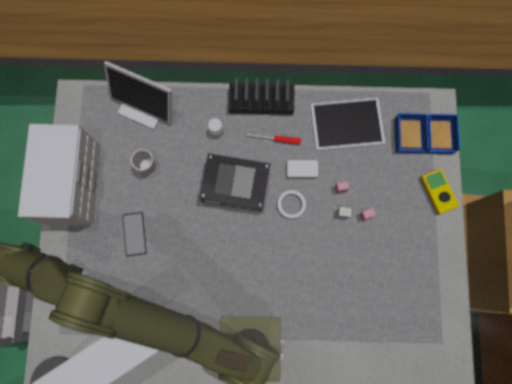

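```bash
sleep 0
```

```text
(no output)
```

View pics/s1.png

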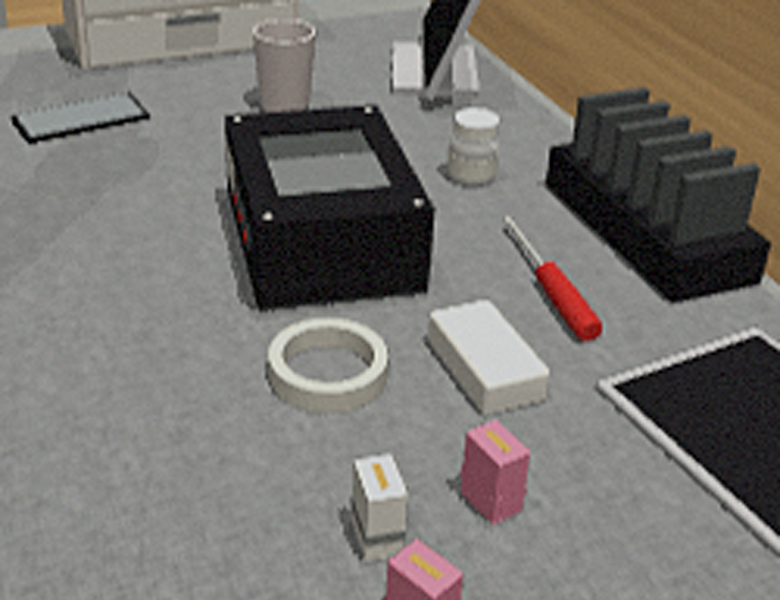

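View pics/s2.png

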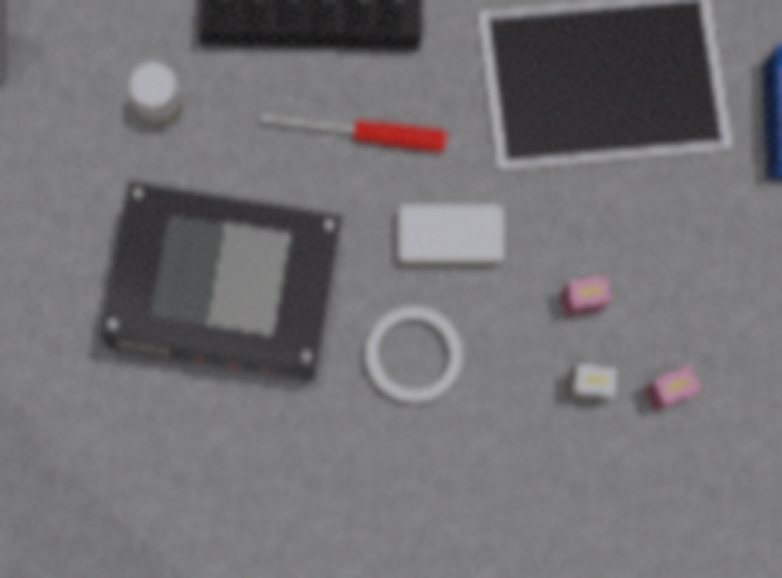

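```bash
cat > h.py <<'E'
from plant import r
import numpy as np, cv2
from scipy.spatial.transform import Rotation as Ro
def ray(d,row,col):
    K,R,t=map(np.array,(d["intrinsics"],d["R"],d["t"])); c=-R.T@t
    v=R.T@np.linalg.inv(K)@np.array([col,row,1.]); return c,v/np.linalg.norm(v)
def onz(d,row,col,z):
    c,v=ray(d,row,col); return c+v*(z-c[2])/v[2]
def tri(*obs):
    A=np.zeros((3,3));b=np.zeros(3);L=[]
    for d,row,col in obs:
        c,v=ray(d,row,col);P=np.eye(3)-np.outer(v,v);A+=P;b+=P@c;L.append((c,v))
    X=np.linalg.solve(A,b); return X,[float(np.linalg.norm((np.eye(3)-np.outer(v,v))@(X-c))) for c,v in L]
def proj(d,X):
    X=np.atleast_2d(X);p=X@np.array(d["R"]).T+np.array(d["t"]);p=p@np.array(d["intrinsics"]).T;return p[:,:2]/p[:,2:]
def tool():
    s=r.get_state(); return np.array(s["tool_pos"]),Ro.from_quat(s["eef_rot"]).as_matrix(),s
def delta(target):
    p,M,s=tool(); return M.T@(np.array(target)-p)*1000
E
python3 - <<'E'
from h import *
np.set_printoptions(precision=4,suppress=True)
p,M,s=tool(); print("t",s["clock"]);print(M)
S=r.snapshot("side");T=r.snapshot("top")
import pickle;pickle.dump((S,T),open("c.pkl","wb"))
# pack
print("pack",tri((S,294,273.1),(T,212.4,344)),tri((S,294,273.1),(T,212.,344.8)))
o=[x for x in r.tip_of("top","pack_mid")];print([(x["p"],x["centre"]) for x in o])
print("cover",tri((S,187.9,253.9),(T,180.9,241.8)),onz(T,180.9,241.8,.098),onz(S,187.9,253.9,.098))
print("unit",tri((S,179.7,251.4),(T,180.3,235)),onz(T,180.3,235,.098),onz(S,179.7,251.4,.098))
# screws in top & side
f=lambda x,y:(100+y/3.4,170+x/3.4)
g=lambda x,y:(130+y/(2.6*.98*1.2),150+x/3.12)
ts=[(137,192),(329,224),(307,355),(112,324)]; ss=[(369,109),(418,202),(268,216),(237,118)]
for a,b in zip(ts,ss): print("screw",tri((T,*f(*a)),(S,*g(*b))),onz(T,*f(*a),.098),onz(S,*g(*b),.098))
tr=r.trace("top","unit_top")[0]["region"].astype(np.uint8)
print(cv2.minAreaRect(cv2.findNonZero(tr)))
tr=r.trace("top","cover_top")[0]["region"].astype(np.uint8)
print("cov",cv2.minAreaRect(cv2.findNonZero(tr)))
# white pack segment in top
I=T["frame"].astype(int);m=np.zeros(I.shape[:2],np.uint8)
print(I[204:222,334:356].min(2))
E
```

```text
t 0.8
[[ 0.3919  0.     -0.92  ]
 [ 0.92    0.0001  0.3919]
 [ 0.0001 -1.      0.    ]]
pack (array([ 0.4633, -0.3203,  0.0378]), [0.002340773775063573, 0.0023407737750635736]) (array([ 0.4634, -0.3224,  0.0401]), [0.0013138737927925947, 0.0013138737927924815])
[(0.56, [210.0, 342.4]), (0.56, [215.2, 368.7]), (0.49, [187.9, 341.0])]
cover (array([0.551 , 0.0386, 0.0914]), [0.002227040032329405, 0.0022270400323294403]) [0.5518 0.0379 0.098 ] [0.5446 0.0274 0.098 ]
unit (array([0.55  , 0.0611, 0.1072]), [0.001416474465963668, 0.001416474465963808]) [0.5534 0.0611 0.098 ] [0.5543 0.0772 0.098 ]
screw (array([0.6356, 0.1482, 0.0999]), [0.0011428357811763081, 0.0011428357811764053]) [0.635  0.1487 0.098 ] [0.6384 0.1521 0.098 ]
screw (array([ 0.6065, -0.0462,  0.1004]), [0.0006467638022440738, 0.0006467638022439604]) [ 0.6065 -0.0461  0.098 ] [ 0.609  -0.0425  0.098 ]
screw (array([ 0.4729, -0.0268,  0.0996]), [0.000702040743179954, 0.0007020407431800676]) [ 0.4724 -0.0267  0.098 ] [ 0.4744 -0.0242  0.098 ]
screw (array([0.4994, 0.1675, 0.1007]), [0.0010011282212442768, 0.0010011282212443
[... 1230 characters left out ...]
7 168 168 171 173 171 160 139
  127 126 125 124]
 [ 93  86  78  74  87 110 131 141 144 143 143 148 152 156 162 162 155 136
  127 124 122 117]
 [ 90  86  79  77  79  87  98 103 107 109 108 114 121 130 137 145 141 131
  125 127 122 113]
 [ 92  91  86  79  77  79  81  82  84  84  84  87  95 104 116 126 127 128
  124 123 123 118]
 [100  97  96  93  90  86  83  81  82  83  81  85  90 101 111 121 123 126
  126 125 126 123]
 [114 111 111 111 106  99  93  94  95  94  96 101 107 113 118 122 128 124
  127 127 127 125]
 [120 120 121 123 122 115 110 111 110 111 111 118 120 125 125 126 125 126
  127 128 128 128]
 [123 124 124 125 124 124 122 122 120 120 121 125 126 128 129 126 123 126
  127 126 127 126]]
```

Run:
```python
from h import *
import pickle
np.set_printoptions(precision=4,suppress=True)
S,T=pickle.load(open("c.pkl","rb"))
print(delta([.5493,.031,.138]))
for n,d,box in(("top",T,(200,222,330,358)),("side",S,(270,312,258,288))):
    a,b,c,e=box
    I=cv2.resize(d["frame"][a:b,c:e],None,fx=20 if n=="top" else 14,fy=20 if n=="top" else 14,interpolation=cv2.INTER_CUBIC)
    cv2.imwrite(f"pics/pk_{n}.png",I[:,:,::-1])
# top face of pack by threshold in top view, 8x
I=cv2.resize(T["frame"][200:222,330:358],None,fx=8,fy=8,interpolation=cv2.INTER_CUBIC)
g=I[:,:,0].astype(float)  # red keeps strip bright
m=(g>148).astype(np.uint8)
cs,_=cv2.findContours(m,cv2.RETR_EXTERNAL,cv2.CHAIN_APPROX_NONE)
k=max(cs,key=cv2.contourArea);rc=cv2.minAreaRect(k);bx=cv2.boxPoints(rc)
bx=(bx+.5)/8-.5+np.array([330,200]);print(rc,bx)
W=np.array([onz(T,v,u,.06) for u,v in bx]);print(W,W.mean(0),[np.linalg.norm(W[i]-W[(i+1)%4]) for i in range(4)])
```

```text
[-381.2445  108.7104 -493.2164]
((124.4076919555664, 93.23847198486328), (91.90973663330078, 65.61437225341797), 7.125016689300537) [[338.9048 214.574 ]
 [339.9221 206.4356]
 [351.3221 207.8606]
 [350.3048 215.999 ]]
[[ 0.4498 -0.298   0.06  ]
 [ 0.4781 -0.3018  0.06  ]
 [ 0.4741 -0.341   0.06  ]
 [ 0.4458 -0.3371  0.06  ]] [ 0.462  -0.3195  0.06  ] [np.float64(0.028615384958530218), np.float64(0.03942481931765519), np.float64(0.02860470443337327), np.float64(0.03928998072279834)]
```

View pics/pk_side.png

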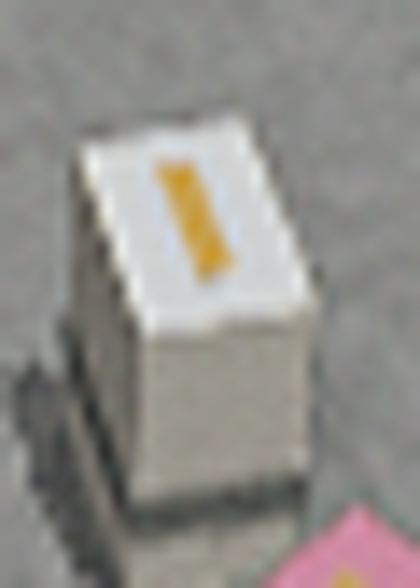

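View pics/pk_top.png

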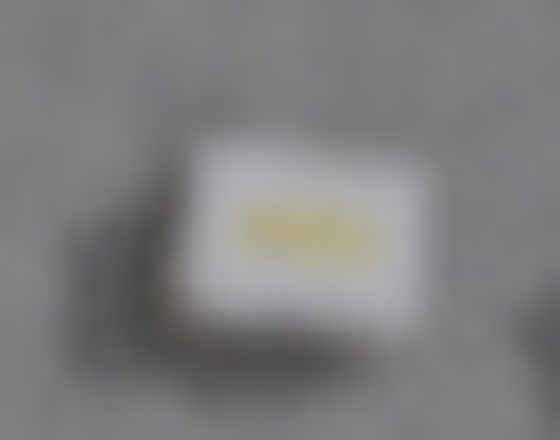

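```bash
python3 -m inch '-28 0 -37 7.5; -57 0 -74 15; -86 0 -111 22.5; -114 0 -148 30; -143 0 -185 37.5; -172 0 -222 45; -200 0 -259 52.5; -229 0 -296 60; -257 0 -333 67.5; -286 0 -370 75' -1 20
python3 - <<'E'
from h import *
np.set_printoptions(precision=4,suppress=True)
p,M,s=tool();print(s["clock"],p,M,s["q"],s["contact_force"]);print(delta([.5493,.031,.138]),np.degrees(np.arctan2(M[1,0],M[0,0])))
E
```

```text
clock: 2.05
tool_pos: [0.4741, 0.1655, 0.247]
eef_rot: [-0.705, 0.051, -0.052, 0.706]
contact_force: [0.9, 0.4, -0.6]
opening: 0.112
2.05 [0.4741 0.1655 0.247 ] [[ 0.9894  0.0008  0.1453]
 [-0.1453  0.0007  0.9894]
 [ 0.0006 -1.      0.0008]] [-0.5108  0.532   0.13    1.9408 -0.1061  0.6743 -0.4614] [ 0.9019  0.3987 -0.6492]
[  93.8624  108.9869 -122.2132] -8.35470921686357
```

```bash
python3 -m inch '24 10 -31 0; 47 30 -61 0; 71 60 -92 0; 94 100 -122 0; 94 129 -122 0; 94 129 -122 0; 94 129 -122 0'
python3 - <<'E'
from h import *
np.set_printoptions(precision=4,suppress=True)
p,M,s=tool();print(s["clock"],p,s["contact_force"]);print(M)
for c in("side","top"):
    d=r.snapshot(c); cv2.imwrite(f"pics/{c}1.png",cv2.resize(d["frame"][130:240,200:320] if c=="side" else d["frame"][140:230,180:300],None,fx=5,fy=5,interpolation=cv2.INTER_CUBIC)[:,:,::-1])
E
```

```text
clock: 2.75
tool_pos: [0.5489, 0.0337, 0.1179]
eef_rot: [-0.705, 0.05, -0.049, 0.706]
contact_force: [0.1, 0.2, 0.5]
opening: 0.005
2.75 [0.5489 0.0337 0.1179] [0.0928 0.1719 0.4959]
[[ 0.9902 -0.0011  0.1398]
 [-0.1398  0.0008  0.9902]
 [-0.0012 -1.      0.0006]]
```

View pics/side1.png

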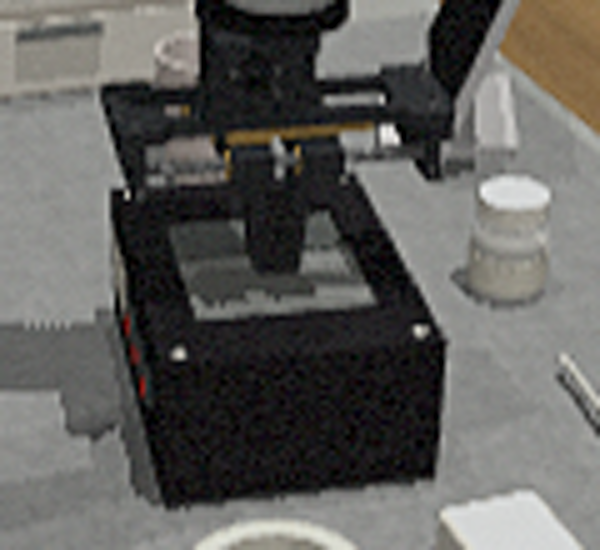

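```bash
python3 -m inch '0 4 0 0; 0 7 0 0; 0 7 0 0';  python3 -m inch '0 1 0 0; 0 1 0 0'
```

```text
clock: 3.15
tool_pos: [0.5491, 0.0334, 0.111]
eef_rot: [-0.705, 0.049, -0.05, 0.705]
contact_force: [0.6, 0.2, -0.1]
opening: 0.006
clock: 3.35
tool_pos: [0.5492, 0.0329, 0.1097]
eef_rot: [-0.705, 0.05, -0.05, 0.705]
contact_force: [-0.0, 0.1, 0.3]
opening: 0.005
```

```bash
for i in 1; do python3 -m inch '0 0.5 0 0; 0 0.5 0 0'; done | grep -E "tool_pos|force"; python3 -m inch '0 0.5 0 0; 0 0.5 0 0'| grep -E "tool_pos|force"
```

```text
tool_pos: [0.5492, 0.0328, 0.1092]
contact_force: [0.5, -0.2, 0.9]
tool_pos: [0.5492, 0.0329, 0.1086]
contact_force: [-0.3, -0.4, -0.4]
```

```bash
python3 -m inch '0 0.5 0 0; 0 0.5 0 0'| grep -E "tool_pos|force"
```

```text
tool_pos: [0.5492, 0.0329, 0.1081]
contact_force: [-0.8, -0.7, 1.0]
```

```bash
python3 -m inch '0 0.5 0 0; 0 0.5 0 0'| grep -E "tool_pos|force"
```

```text
tool_pos: [0.5492, 0.0329, 0.1077]
contact_force: [0.2, -0.6, -0.4]
```

```bash
python3 -m inch '0 0.5 0 0; 0 0.5 0 0'| grep -E "tool_pos|force"
```

```text
tool_pos: [0.5492, 0.0329, 0.1072]
contact_force: [-0.4, 0.6, 0.3]
```

```bash
python3 -m inch '0 0.5 0 0; 0 0.5 0 0'| grep -E "tool_pos|force"
```

```text
tool_pos: [0.5492, 0.0329, 0.1066]
contact_force: [0.1, 0.1, -0.2]
```

```bash
python3 -m inch '0 0.5 0 0; 0 0.5 0 0'| grep -E "tool_pos|force"
```

```text
tool_pos: [0.5493, 0.0329, 0.1063]
contact_force: [-0.8, 0.1, 1.3]
```

```bash
python3 -m inch '0 0.4 0 0; 0 0.4 0 0'| grep -E "tool_pos|force"
```

```text
tool_pos: [0.5493, 0.0329, 0.1061]
contact_force: [-0.6, 0.5, 3.4]
```

```bash
python3 -m inch '0 0.5 0 0; 0 0.5 0 0'| grep -E "tool_pos|force"
```

```text
tool_pos: [0.5492, 0.0329, 0.1059]
contact_force: [-1.5, -0.1, 7.9]
```

```bash
python3 -m inch '0 0.5 0 0; 0 0.5 0 0'| grep -E "tool_pos|force"
```

```text
tool_pos: [0.5493, 0.0329, 0.1057]
contact_force: [-2.2, -0.0, 10.2]
```

```bash
python3 -m inch '0 0 2 0; 0 0 5 0; 0 0 8 0'
```

```text
clock: 5.65
tool_pos: [0.55, 0.0386, 0.1057]
eef_rot: [0.706, -0.051, 0.05, -0.704]
contact_force: [-2.6, -4.0, 11.5]
opening: 0.006
```

```bash
python3 -m inch '0 0 3 0; 0 0 6 0; 0 0 9 0; 0 0 12 0'
```

```text
clock: 6.05
tool_pos: [0.5518, 0.0506, 0.1058]
eef_rot: [0.706, -0.05, 0.05, -0.704]
contact_force: [-2.8, -3.7, 11.8]
opening: 0.004
```

```bash
python3 -m inch '0 0 3 0; 0 0 6 0; 0 0 9 0; 0 0 12 0'
```

```text
clock: 6.45
tool_pos: [0.5534, 0.0625, 0.1058]
eef_rot: [0.706, -0.05, 0.05, -0.704]
contact_force: [-2.5, -3.9, 11.9]
opening: 0.004
```

```bash
python3 -m inch '0 0 3 0; 0 0 6 0; 0 0 9 0; 0 0 12 0'
```

```text
clock: 6.85
tool_pos: [0.5551, 0.0744, 0.1058]
eef_rot: [0.706, -0.05, 0.05, -0.705]
contact_force: [-1.8, -3.8, 11.4]
opening: 0.006
```

```bash
python3 -m inch '0 0 3 0; 0 0 6 0; 0 0 9 0; 0 0 12 0'
```

```text
clock: 7.25
tool_pos: [0.5569, 0.0863, 0.1059]
eef_rot: [0.706, -0.05, 0.05, -0.705]
contact_force: [-2.1, -4.2, 12.5]
opening: 0.006
```

```bash
python3 -m inch '0 0 2 0; 0 0 4 0'
```

```text
clock: 7.45
tool_pos: [0.5574, 0.0901, 0.1059]
eef_rot: [0.706, -0.05, 0.05, -0.704]
contact_force: [-2.5, -9.2, 13.0]
opening: 0.005
```

```bash
python3 -m inch '0 0 1.5 0; 0 0 1.5 0; 0 0 1.5 0'
```

```text
clock: 7.75
tool_pos: [0.5574, 0.0901, 0.1059]
eef_rot: [0.707, -0.051, 0.051, -0.704]
contact_force: [-3.2, -6.0, 12.6]
opening: 0.006
```

```bash
python3 -m inch '0 -5 0 0; 0 -50 -15 0; 0 -100 -40 0; 0 -100 -80 0; 0 -100 -125 0; -20 -100 -170 0; -30 -100 -215 0; -40 -100 -260 0' 0
python3 - <<'E'
from h import *
np.set_printoptions(precision=4,suppress=True)
p,M,s=tool();print(s["clock"],p,s["contact_force"])
for c,b in(("side",(150,240,210,300)),("top",(150,220,190,280))):
    d=r.snapshot(c); cv2.imwrite(f"pics/{c}2f.png",d["frame"][:,:,::-1]);cv2.imwrite(f"pics/{c}2.png",cv2.resize(d["frame"][b[0]:b[1],b[2]:b[3]],None,fx=6,fy=6,interpolation=cv2.INTER_CUBIC)[:,:,::-1])
    for n in("cover_top","bay_floor"):
        print(c,n,[(round(o["p"],2),[round(float(x),1) for x in o["centre"]]) for o in r.tip_of(c,n)])
E
```

```text
clock: 8.55
tool_pos: [0.4809, -0.1592, 0.2048]
eef_rot: [-0.705, 0.049, -0.05, 0.705]
contact_force: [0.8, 0.5, 0.7]
opening: 0.496
8.55 [ 0.4809 -0.1592  0.2048] [0.807  0.4541 0.7445]
side cover_top [(0.72, [177.7, 252.4])]
side bay_floor [(0.97, [203.9, 255.7])]
top cover_top [(0.81, [178.2, 226.9])]
top bay_floor [(0.87, [187.6, 245.4])]
```

View pics/side2.png

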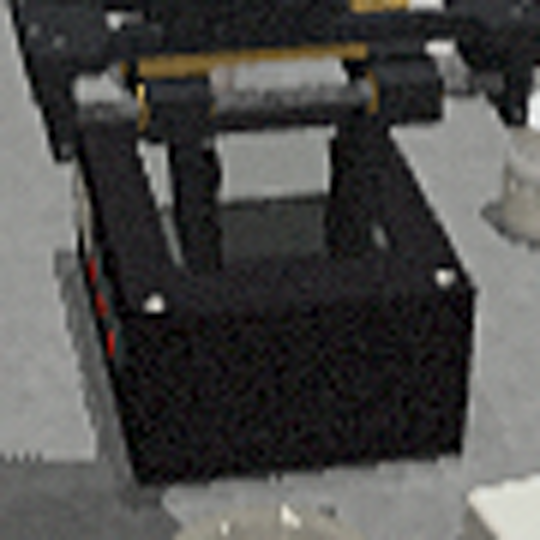

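View pics/top2.png

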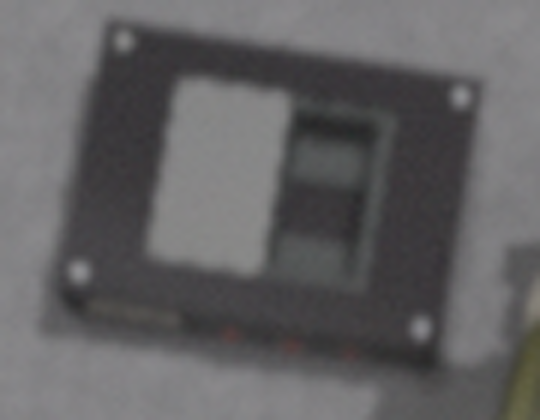

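Run:
```python
from h import *
import pickle
np.set_printoptions(precision=4,suppress=True)
S,T=pickle.load(open("c.pkl","rb"))
uc=np.array([.5536,.0607]);yv=np.array([.142,.99]);xv=np.array([.99,-.142])
def loc(P):
    e=P[:2]-uc;return np.array([e@xv,e@yv])*1000
for n,P in(("top bay",onz(T,187.6,245.4,.03)),("side bay",onz(S,203.9,255.7,.03)),("tri",tri((T,187.6,245.4),(S,203.9,255.7))[0]),("cov top",onz(T,178.2,226.9,.098)),("cov side",onz(S,177.7,252.4,.098))): print(n,P,loc(P))
f=lambda x,y:(150+(y+.5)/6-.5,190+(x+.5)/6-.5)
# top picture: screws again
sc=[onz(T,*f(*a),.0995) for a in((123,41),(460,97),(421,327),(79,271))];print("screws",np.mean(sc,0),loc(np.mean(sc,0)))
for nm,a,z in(("chan right mid",(382,200),.095),("chan right top",(396,112),.095),("chan right bot",(367,288),.095),("cover right edge mid",(277,188),.098),("cover left mid",(163,175),.098),("cover top mid",(230,88),.098),("cover bot mid",(207,270),.098),
 ("rib/pocket top",(330,185),.038),("rib/pocket bot",(315,236),.038)): 
    P=onz(T,*f(*a),z);print(nm,P,loc(P))
p=r.get_state();print(p["clock"])
# side-view pack top centre
print(onz(S,286.1,272,.06),onz(T,211.2,345.1,.06))
print(tri((S,286.1,272),(T,211.2,345.1)))
for px in((341.7,187),(368.5,215)): print("pink",onz(T,px[1],px[0],.05))
print(delta([.462,-.3205,.10]))
```

```text
top bay [0.5421 0.0262 0.03  ] [ -6.4702 -35.8008]
side bay [0.558  0.0458 0.03  ] [  6.496  -14.1621]
tri [0.5447 0.0247 0.0438] [ -3.7262 -36.8812]
cov top [0.56   0.0889 0.098 ] [ 2.3129 28.8737]
cov side [0.5614 0.0885 0.098 ] [ 3.8    28.6139]
screws [0.5538 0.0622 0.0995] [-0.0451  1.4738]
chan right mid [ 0.5464 -0.0012  0.095 ] [  1.6588 -62.3139]
chan right top [ 0.5979 -0.008   0.095 ] [ 53.6246 -61.7176]
chan right bot [0.4955 0.0061 0.095 ] [-49.7527 -62.3461]
cover right edge mid [0.5513 0.0585 0.098 ] [-1.9929 -2.501 ]
cover left mid [0.5572 0.1234 0.098 ] [-5.3202 62.6363]
cover top mid [0.609  0.0872 0.098 ] [51.0495 34.0556]
cover bot mid [0.5031 0.0965 0.098 ] [-55.0989  28.2815]
rib/pocket top [0.5663 0.0296 0.038 ] [ 16.9912 -28.958 ]
rib/pocket bot [0.5356 0.0376 0.038 ] [-14.5765 -25.4468]
8.85
[ 0.4629 -0.3187  0.06  ] [ 0.462  -0.3194  0.06  ]
(array([ 0.4622, -0.3194,  0.0607]), [0.0003702836828170167, 0.00037028368281702103])
pink [ 0.5486 -0.3107  0.05  ]
pink [ 0.4522 -0.402   0.05  ]
[   2.4492  104.4666 -165.3493]
```

```bash
python3 -m inch '0 0 -45 0; 1 20 -90 0; 2 60 -130 0; 2 100 -164 0; 2 100 -164 0; 2 100 -164 0' 0
python3 - <<'E'
from h import *
np.set_printoptions(precision=4,suppress=True)
p,M,s=tool();print(s["clock"],p,s["opening"],delta([.462,-.3195,.036]),M)
d=r.snapshot("side");cv2.imwrite("pics/side3.png",cv2.resize(d["frame"][230:340,220:340],None,fx=5,fy=5,interpolation=cv2.INTER_CUBIC)[:,:,::-1])
E
```

```text
clock: 9.45
tool_pos: [0.4606, -0.3197, 0.1033]
eef_rot: [-0.705, 0.05, -0.049, 0.706]
contact_force: [-0.3, -0.1, 0.3]
opening: 0.501
9.45 [ 0.4606 -0.3197  0.1033] 0.5011980493524185 [ 1.5039 67.3285  0.2842] [[ 0.9901 -0.002   0.1401]
 [-0.1401  0.002   0.9901]
 [-0.0023 -1.      0.0017]]
```

View pics/side3.png

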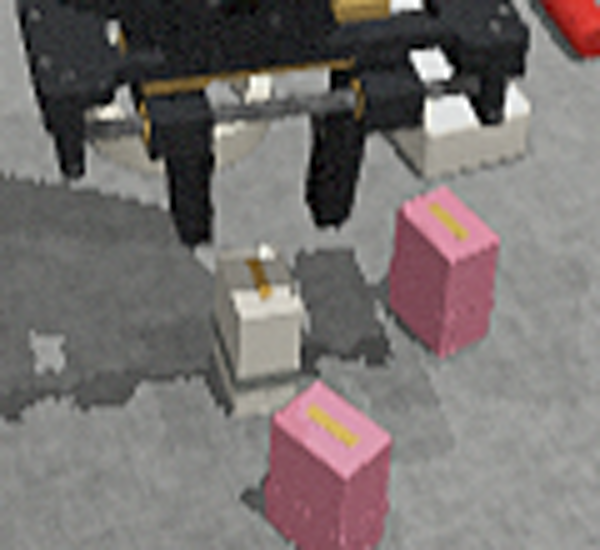

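```bash
python3 -m inch '1.5 20 0 0; 1.5 40 0 0; 1.5 55 0 0; 1.5 67 0 0; 1.5 67 0 0'
python3 - <<'E'
from h import *
np.set_printoptions(precision=4,suppress=True)
p,M,s=tool();print(s["clock"],p,s["opening"],s["contact_force"],delta([.462,-.3195,.036]))
E
```

```text
clock: 10.0
tool_pos: [0.4623, -0.3194, 0.0371]
eef_rot: [-0.705, 0.05, -0.049, 0.706]
contact_force: [-0.5, -0.2, -0.6]
opening: 0.504
10.0 [ 0.4623 -0.3194  0.0371] 0.5038467700541513 [-0.5268 -0.1935 -0.641 ] [-0.2756  1.0913 -0.0926]
```

```bash
python3 -m inch '0 0 0 0; 0 0 0 0; 0 0 0 0; 0 0 0 0; 0 0 0 0; 0 0 0 0' -1 20
python3 - <<'E'
from h import *
np.set_printoptions(precision=4,suppress=True)
p,M,s=tool();print(p)
d=r.snapshot("side");cv2.imwrite("pics/side4.png",cv2.resize(d["frame"][230:340,220:340],None,fx=5,fy=5,interpolation=cv2.INTER_CUBIC)[:,:,::-1])
d=r.snapshot("top");cv2.imwrite("pics/top4.png",cv2.resize(d["frame"][160:250,290:400],None,fx=5,fy=5,interpolation=cv2.INTER_CUBIC)[:,:,::-1])
E
```

```text
clock: 10.6
tool_pos: [0.4627, -0.3212, 0.0385]
eef_rot: [0.706, -0.049, 0.05, -0.705]
contact_force: [0.7, 0.4, 5.6]
opening: 0.32
[ 0.4627 -0.3212  0.0385]
```

View pics/side4.png

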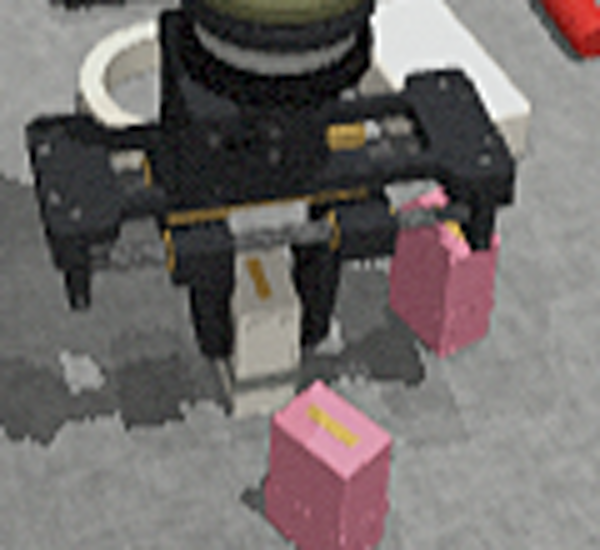

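```bash
python3 -m inch '0 -5 0 0; 0 -30 0 0; 0 -75 0 0; 0 -120 0 0; 0 -125 0 0; 0 -125 0 0'
python3 - <<'E'
from h import *
np.set_printoptions(precision=4,suppress=True)
p,M,s=tool();print(s["clock"],p,M,s["opening"],s["contact_force"],s["moment"],delta([.55,.0315,.16]))
d=r.snapshot("side");cv2.imwrite("pics/side5.png",cv2.resize(d["frame"][170:290,210:340],None,fx=5,fy=5,interpolation=cv2.INTER_CUBIC)[:,:,::-1])
for c in("side","top"):
  if c=="top": r.snapshot("top")
  print([(round(o["p"],2),[round(float(x),1) for x in o["centre"]]) for o in r.tip_of(c,"pack_mid")])
E
```

```text
clock: 11.3
tool_pos: [0.4624, -0.3212, 0.1639]
eef_rot: [0.706, -0.049, 0.051, -0.705]
contact_force: [0.6, -0.1, -2.0]
opening: 0.314
11.3 [ 0.4624 -0.3212  0.1639] [[ 0.9901  0.002   0.1407]
 [-0.1407 -0.0011  0.9901]
 [ 0.0021 -1.     -0.0008]] 0.3144830678810254 [ 0.5846 -0.0717 -1.9603] [-0.0639  0.0333  0.0034] [ 37.055    3.69   361.5249]
[(0.93, [323.0, 284.3]), (0.82, [286.5, 306.8]), (0.7, [250.5, 274.6]), (0.3, [186.9, 301.6])]
[(0.7, [186.9, 336.6])]
```

View pics/side5.png

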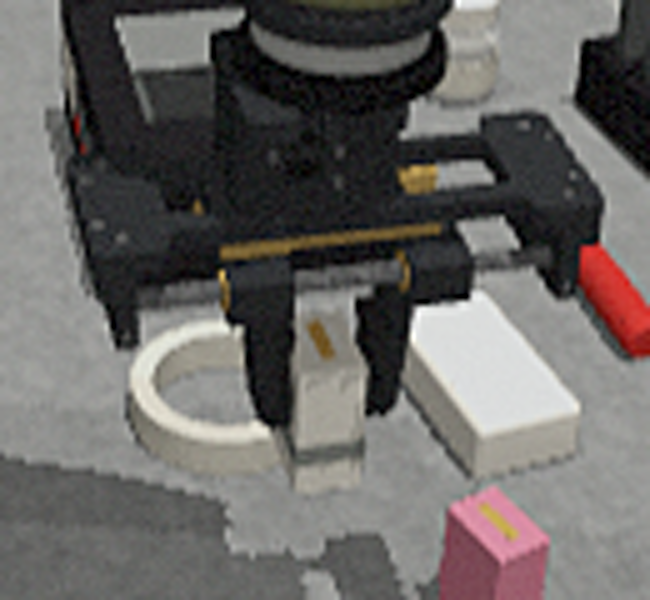

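Run:
```python
from h import *
import pickle
np.set_printoptions(precision=4,suppress=True)
S,T=pickle.load(open("c.pkl","rb"))
print(onz(S,285.4,271.4,.06),onz(S,237.4,273.8,.1855), proj(S,[.4624,-.3212,.1855]))
print(onz(S,286.5,271.4,.06),onz(S,238.4,273.8,.1855),onz(S,237.4,274.8,.1855))
```

```text
[ 0.4625 -0.3164  0.06  ] [ 0.4626 -0.3155  0.1855] [[274.8277 239.1083]]
[ 0.4613 -0.3194  0.06  ] [ 0.4614 -0.3185  0.1855] [ 0.4644 -0.3162  0.1855]
```

```bash
python3 -m inch '4 0 40 0; 9 0 85 0; 13 0 130 0; 18 0 175 0; 22 0 220 0; 27 0 265 0; 32 0 310 0; 36 0 345 0; 37 0 359 0; 37 0 359 0'
python3 - <<'E'
from h import *
np.set_printoptions(precision=4,suppress=True)
p,M,s=tool();print(s["clock"],p,s["opening"],delta([.5497,.0295,.14]))
print(M)
d=r.snapshot("side");cv2.imwrite("pics/side6.png",cv2.resize(d["frame"][130:240,200:320],None,fx=5,fy=5,interpolation=cv2.INTER_CUBIC)[:,:,::-1])
d=r.snapshot("top");cv2.imwrite("pics/top6.png",cv2.resize(d["frame"][140:230,180:300],None,fx=5,fy=5,interpolation=cv2.INTER_CUBIC)[:,:,::-1])
E
```

```text
clock: 12.5
tool_pos: [0.5488, 0.0318, 0.1616]
eef_rot: [-0.705, 0.049, -0.048, 0.706]
contact_force: [0.4, -0.7, -1.5]
opening: 0.316
12.5 [0.5488 0.0318 0.1616] 0.3163545898055117 [ 1.2276 21.5628 -2.1524]
[[ 0.9907 -0.0019  0.1361]
 [-0.1361  0.0008  0.9907]
 [-0.002  -1.      0.0005]]
```

View pics/side6.png

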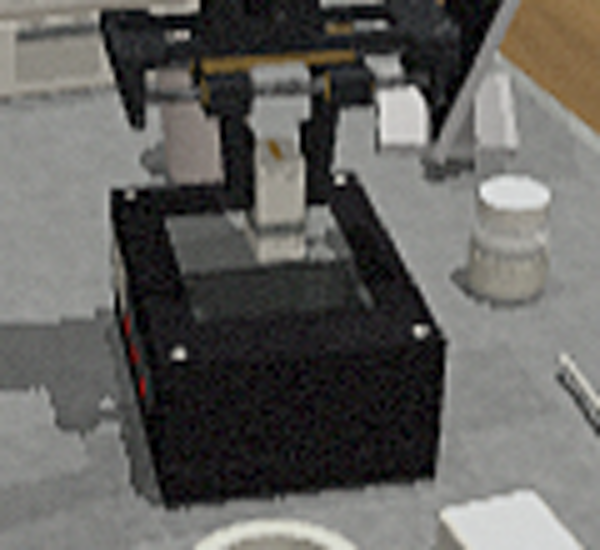

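View pics/top6.png

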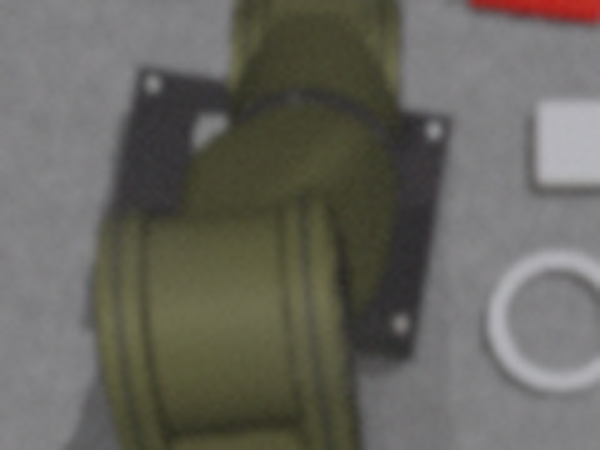

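```bash
python3 -m inch '1 10 -2 0; 1 20 -2 0; 1 35 -2 0; 1 50 -2 0; 1 65 -2 0; 1 65 -2 0; 1 65 -2 0'
python3 - <<'E'
from h import *
np.set_printoptions(precision=4,suppress=True)
p,M,s=tool();print(s["clock"],p,s["opening"],delta([.5497,.0295,.08]))
d=r.snapshot("side");cv2.imwrite("pics/side7.png",cv2.resize(d["frame"][140:220,210:310],None,fx=7,fy=7,interpolation=cv2.INTER_CUBIC)[:,:,::-1])
E
```

```text
clock: 13.3
tool_pos: [0.5495, 0.0262, 0.0973]
eef_rot: [0.705, -0.051, 0.05, -0.705]
contact_force: [-0.6, -0.3, -0.7]
opening: 0.317
13.3 [0.5495 0.0262 0.0973] 0.31661675751990115 [-0.2289 17.3448  3.3202]
```

View pics/side7.png

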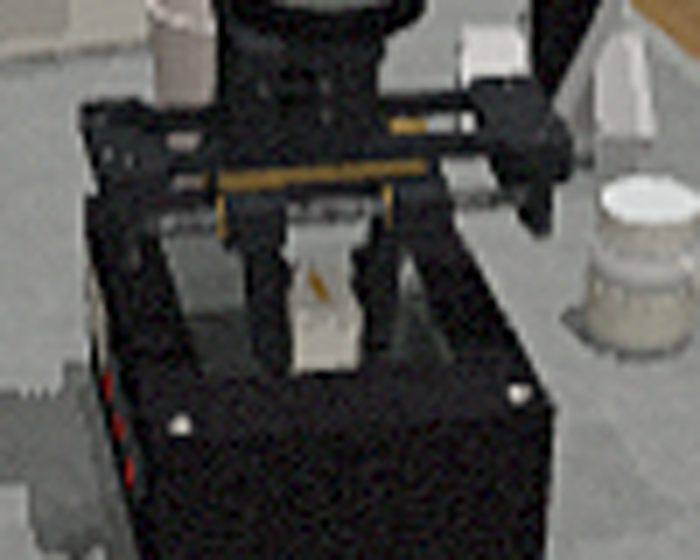

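```bash
python3 -m inch '0 5 3.3 0; 0 10 3.3 0; 0 14 3.3 0; 0 14 3.3 0; 0 14 3.3 0'
python3 - <<'E'
from h import *
import pickle
np.set_printoptions(precision=4,suppress=True)
S,T=pickle.load(open("c.pkl","rb"))
print(onz(S,180.3,255,.1188))
p,M,s=tool();print(s["clock"],p,s["contact_force"],delta([.5497,.0295,.069]))
E
```

```text
clock: 13.85
tool_pos: [0.5503, 0.0305, 0.0837]
eef_rot: [0.705, -0.05, 0.05, -0.705]
contact_force: [-1.4, -1.0, -1.1]
opening: 0.316
[0.5499 0.0338 0.1188]
13.85 [0.5503 0.0305 0.0837] [-1.3535 -1.0282 -1.1222] [-0.4664 14.7167 -1.0286]
```

```bash
python3 -m inch '0 0 -1.5 0; 0 2 -1.5 0; 0 4 -1.5 0; 0 6 -1.5 0; 0 7.5 -1.5 0; 0 7.5 -1.5 0'
```

```text
clock: 14.45
tool_pos: [0.55, 0.029, 0.076]
eef_rot: [0.705, -0.05, 0.05, -0.705]
contact_force: [0.1, -0.2, -1.6]
opening: 0.318
```

```bash
python3 -m inch '0 1 0 0; 0 2 0 0; 0 2 0 0'
```

```text
clock: 14.75
tool_pos: [0.5501, 0.029, 0.0742]
eef_rot: [-0.705, 0.05, -0.05, 0.705]
contact_force: [-0.4, -0.1, -1.0]
opening: 0.318
```

```bash
python3 -m inch '0 1 0 0; 0 2 0 0; 0 3 0 0; 0 3 0 0'
```

```text
clock: 15.15
tool_pos: [0.5501, 0.029, 0.0712]
eef_rot: [-0.705, 0.05, -0.05, 0.705]
contact_force: [0.2, -0.5, -0.8]
opening: 0.315
```

```bash
python3 -m inch '0 1 0 0; 0 1.5 0 0; 0 1.5 0 0'
```

```text
clock: 15.45
tool_pos: [0.5501, 0.029, 0.0697]
eef_rot: [-0.705, 0.05, -0.05, 0.705]
contact_force: [0.0, 0.7, -0.6]
opening: 0.314
```

```bash
python3 -m inch '0 0.6 0 0; 0 1.2 0 0; 0 1.2 0 0'
```

```text
clock: 15.75
tool_pos: [0.5501, 0.029, 0.0685]
eef_rot: [-0.705, 0.05, -0.05, 0.705]
contact_force: [-0.2, -0.9, -1.6]
opening: 0.317
```

```bash
python3 -m inch '0 0.5 0 0; 0 1 0 0; 0 1 0 0'
```

```text
clock: 16.05
tool_pos: [0.5502, 0.0288, 0.0684]
eef_rot: [-0.705, 0.05, -0.05, 0.705]
contact_force: [-1.8, -1.0, 6.4]
opening: 0.319
```

```bash
python3 -m inch '0 -0.5 0 0; 0 -0.5 0 0; 0 -0.5 0 0; 0 -0.5 0 0; 0 -0.5 0 0' -0.1; python3 -m inch '0 -8 0 0; 0 -25 0 0; 0 -55 0 0; 0 -95 0 0; 0 -140 0 0; 0 -140 -50 0; 0 -140 -100 0; 0 -140 -150 0; 0 -140 -200 0'
python3 - <<'E'
from h import *
for c,b in(("side",(150,230,210,300)),("top",(150,220,190,280))):
    d=r.snapshot(c); cv2.imwrite(f"pics/{c}8.png",cv2.resize(d["frame"][b[0]:b[1],b[2]:b[3]],None,fx=6,fy=6,interpolation=cv2.INTER_CUBIC)[:,:,::-1])
E
```

```text
clock: 16.55
tool_pos: [0.5501, 0.029, 0.068]
eef_rot: [-0.705, 0.05, -0.05, 0.705]
contact_force: [0.3, -0.2, -0.2]
opening: 0.449
clock: 17.45
tool_pos: [0.5216, -0.1707, 0.2089]
eef_rot: [0.705, -0.049, 0.05, -0.705]
contact_force: [0.2, 0.4, 0.4]
opening: 0.448
```

View pics/side8.png

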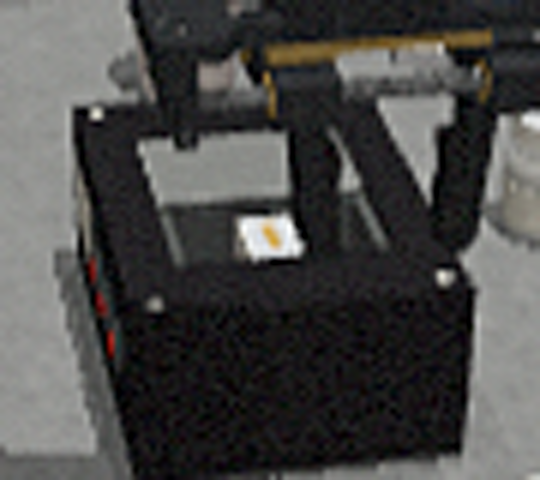

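View pics/top8.png

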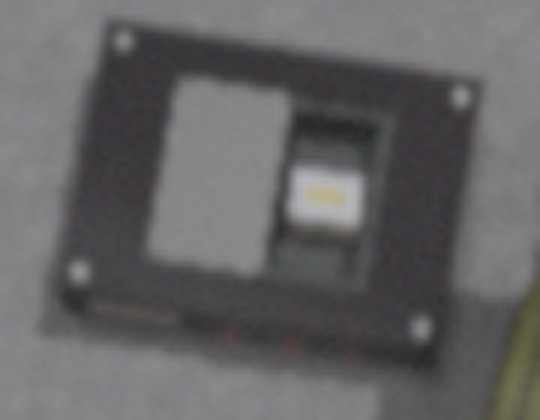

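```bash
python3 -m inch '0 0 45 0; 0 0 90 0; 0 0 135 0; 0 0 180 0; 0 0 225 0; 0 20 255 0; 0 40 267 0; 0 60 267 0; 0 80 267 0; 0 80 267 0' -1
python3 - <<'E'
from h import *
np.set_printoptions(precision=4,suppress=True)
p,M,s=tool();print(s["clock"],p,s["contact_force"],delta([.5584,.0945,.110]))
E
```

```text
clock: 18.55
tool_pos: [0.5576, 0.0959, 0.1263]
eef_rot: [0.706, -0.051, 0.048, -0.705]
contact_force: [-0.4, 0.1, -0.7]
opening: 0.003
18.55 [0.5576 0.0959 0.1263] [-0.3634  0.1097 -0.707 ] [ 1.0512 16.3367 -1.2331]
```

```bash
python3 -m inch '0 8 -1 0; 0 16 -1 0; 0 16 -1 0; 0 16 -1 0'
```

```text
clock: 18.95
tool_pos: [0.5596, 0.0943, 0.1125]
eef_rot: [-0.705, 0.05, -0.05, 0.705]
contact_force: [0.6, -0.4, 1.0]
opening: 0.005
```

```bash
python3 -m inch '0 2.5 0 0; 0 5 0 0; 0 5 0 0'
```

```text
clock: 19.25
tool_pos: [0.5593, 0.0943, 0.1069]
eef_rot: [-0.705, 0.05, -0.05, 0.705]
contact_force: [-0.2, -0.1, 0.8]
opening: 0.008
```

```bash
python3 -m inch '0 0.5 0 0; 0 0.5 0 0'
```

```text
clock: 19.45
tool_pos: [0.5594, 0.0943, 0.1066]
eef_rot: [-0.705, 0.05, -0.05, 0.705]
contact_force: [0.3, -1.4, -0.1]
opening: 0.003
```

```bash
python3 -m inch '0 0.5 0 0; 0 0.5 0 0'|grep -E "pos|force"
```

```text
tool_pos: [0.5595, 0.0944, 0.1064]
contact_force: [-0.9, -0.3, 3.8]
```

```bash
python3 -m inch '0 0.5 0 0; 0 0.5 0 0'|grep -E "pos|force"
```

```text
tool_pos: [0.5595, 0.0943, 0.1062]
contact_force: [-1.4, 0.8, 6.8]
```

```bash
python3 -m inch '0 0.6 0 0; 0 0.6 0 0'|grep -E "pos|force"
```

```text
tool_pos: [0.5595, 0.0944, 0.106]
contact_force: [-1.6, -0.4, 10.3]
```

```bash
python3 -m inch '0 0 -2 0; 0 0 -5 0; 0 0 -8 0'|grep -E "pos|force"
```

```text
tool_pos: [0.5587, 0.0891, 0.1061]
contact_force: [-2.1, 4.5, 9.1]
```

```bash
python3 -m inch '0 0.2 -3 0; 0 0.3 -6 0; 0 0.3 -9 0; 0 0.3 -12 0'|grep -E "pos|force"
```

```text
tool_pos: [0.557, 0.0771, 0.1059]
contact_force: [-1.4, 4.7, 10.9]
```

```bash
python3 -m inch '0 0.1 -3 0; 0 0.1 -6 0; 0 0.1 -9 0; 0 0.1 -12 0'|grep -E "pos|force"
```

```text
tool_pos: [0.5554, 0.0652, 0.1058]
contact_force: [-2.3, 4.4, 11.4]
```

```bash
python3 -m inch '0 0.1 -3 0; 0 0.1 -6 0; 0 0.1 -9 0; 0 0.1 -12 0'|grep -E "pos|force"
```

```text
tool_pos: [0.5537, 0.0533, 0.1058]
contact_force: [-2.1, 3.9, 11.6]
```

```bash
python3 -m inch '0 0 -3 0; 0 0 -6 0; 0 0 -9 0; 0 0 -12 0'|grep -E "pos|force"
```

```text
tool_pos: [0.5519, 0.0414, 0.1057]
contact_force: [-2.4, 3.3, 11.5]
```

```bash
python3 -m inch '0 0 -2.5 0; 0 0 -5 0'|grep -E "pos|force"
```

```text
tool_pos: [0.5512, 0.0363, 0.1057]
contact_force: [-1.8, 4.5, 11.9]
```

```bash
python3 -m inch '0 0 -1.5 0; 0 0 -3 0; 0 0 -3 0'|grep -E "pos|force"
```

```text
tool_pos: [0.551, 0.0347, 0.1057]
contact_force: [-2.4, 6.3, 12.2]
```

```bash
python3 -m inch '0 0 -1.5 0; 0 0 -2 0; 0 0 -2 0'|grep -E "pos|force"
```

```text
tool_pos: [0.5511, 0.0336, 0.1057]
contact_force: [-1.4, 8.0, 10.9]
```

```bash
python3 -m inch '0 -5 0 0; 0 -40 0 0; 0 -85 0 0; 0 -120 0 0; 0 -120 -50 0; 0 -120 -100 0; 0 -120 -150 0; 0 -120 -200 0; 0 -120 -240 0; 0 -120 -240 0' | grep -E "clock|pos|force"
python3 - <<'E'
from h import *
np.set_printoptions(precision=4,suppress=True)
for c,b in(("side",(150,230,210,300)),("top",(150,220,190,280))):
    d=r.snapshot(c); cv2.imwrite(f"pics/{c}9f.png",d["frame"][:,:,::-1]);cv2.imwrite(f"pics/{c}9.png",cv2.resize(d["frame"][b[0]:b[1],b[2]:b[3]],None,fx=6,fy=6,interpolation=cv2.INTER_CUBIC)[:,:,::-1])
    for o in r.tip_of(c,"cover_top"):
        P=onz(d,*o["centre"],.098);print(c,o["p"],P,((P[:2]-[.5536,.061])@[.142,.99])*1000)
E
```

```text
clock: 23.75
tool_pos: [0.5136, -0.2174, 0.2246]
contact_force: [-0.4, -0.1, 0.9]
side 0.59 [0.5458 0.0351 0.098 ] -26.76951691387431
side 0.31 [ 0.6552 -0.1887  0.098 ] -232.80715506478847
top 0.97 [0.5421 0.0247 0.098 ] -37.55384783218256
```

View pics/top9.png

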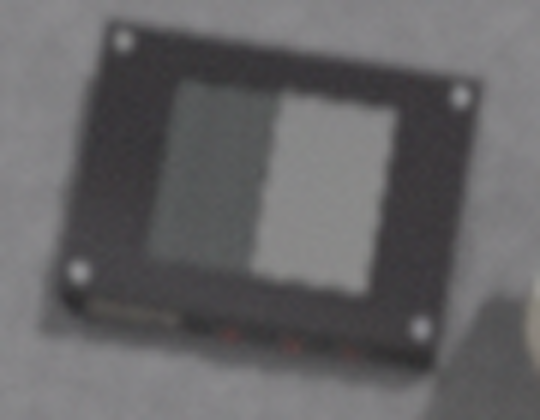

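View pics/top9f.png

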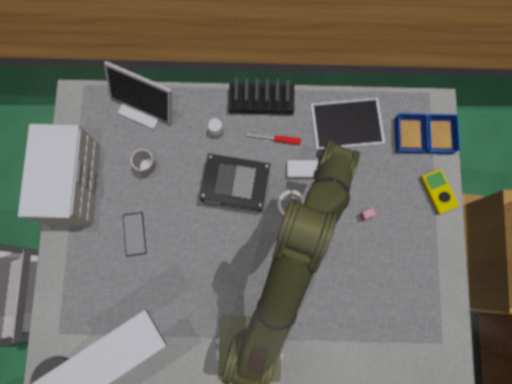

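View pics/side9.png

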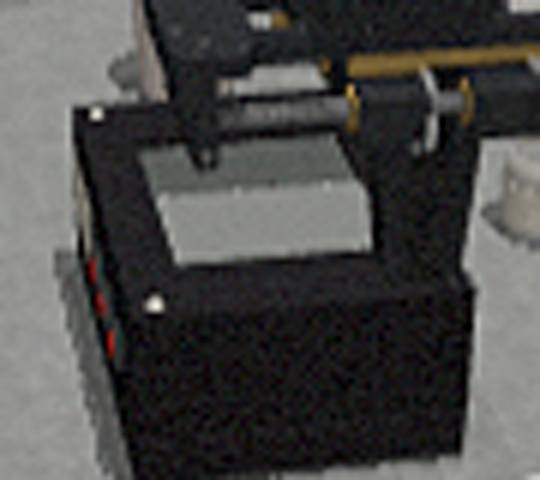

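```bash
python3 -c "
from plant import r
print(r.finish_job())"
```

```text
the job is handed in; nothing more can be done
None
```

The battery pack is in the power unit, the cover is shut again, and I handed the job in at about 24 s of the 70 s allowed.

- **Opening:** I dragged the cover open with a press of about 10–13 N. The sideways force rose from 4 to 9 N at the far stop.
- **Placing:** I gripped the white pack, not the pink look-alikes, and lowered it into the pocket. It touched down at exactly the height expected for standing on the floor rather than on the ribs. After I let go, both pictures showed it upright in the pocket.
- **Closing:** I dragged the cover about 60 mm back with a press of about 9–12 N. At the end stop the sideways force reached 8 N and the finger slipped.

**Last checks:** The final top picture shows the cover's edge against the closed end of the channel. The gripper is clear of everything, and in the final pictures I saw nothing else moved, though the arm hid the brick, the tape and the place where one pink block stands from above.

**One disagreement:** The network's readings of the cover's centre were about −27 mm from the side camera and −38 mm from the top one, against an expected −30 mm. I relied on the stop force, the measured travel and the picture instead.

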